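# Load the cupboard door rack and snap the door home

## Robot

A 7-joint arm with a two-finger parallel gripper is mounted at the origin on a cart in front of the work surface, level with it; the furniture and walls round the work are solid. World frame = base frame: x ahead of the robot, y to its left, z up, the work surface at z = 0. Lengths are in m, angles in rad, forces in N, time in s.
With the tool pointing down it reaches from about 0.425 to 0.925 m from the base axis. Payload 6.8 kg.
Tool frame: the origin (TCP) lies where the fingers leave the gripper's body, on its centre line; the fingertips stand 73 mm ahead of it and the grasp point (between the pads) lies 54 mm ahead of it; z points along the fingers, y is the line along which they close (so a half turn about z gives the same grasp; the last joint's range is limited). The gripper opens to 85 mm and grips with 20 to 120 N. Pads are 22 mm wide; open, the fingers measure 114 mm over their backs; the gripper's body (76 mm by 85 mm) begins 54 mm behind the grasp point. The pads swing forward as they close: fully open they stand 13 mm farther back than shut.
Start: joints at [-1.236, 0.477, 0.022, 1.555, -0.011, 1.109, -0.083], TCP at [0.289, 0.61, 0.304] pointing down, gripper open.
Joint ranges: [-2.96, 2.96], [-0.34, 2.1], [-1.41, 1.46], [0.24, 2.44], [-1.37, 4.51], [0.17, 1.92], [-2.96, 2.96]. Speed limits (rad/s): [2.39, 2.39, 3.14, 3.14, 3.14, 3.14, 3.14].

## Interface

Orientations are given as a rotation vector (axis times angle).
In Python, from bench import r, grab_frame, camera_info gives the robot as it stands.
- The arm moves only by the shell command python3 -m pendant [OPENING] [FORCE], which reads ROWS from standard input. ROWS is a JSON list of rows, 1 to 5 of them, each an object with the fields tx, ty, tz (the shift in a scale on which 1.0 is 750 mm), rx, ry, rz (a rotation vector in parts of the range, where 1.0 means 2 rad); a field left out counts as zero; each row is the pose to reach, as a shift and turn from the pose commanded when the command began, along the tool's axes at that moment; what a row does not reach only later rows make up. A row lasts 1/10 s, in which the tool goes at most 0.05 m and 0.15 rad, less where a joint would pass 70% of its speed; a pose out of reach is approached as far as the arm can. OPENING is the finger opening in m, set as the command begins (- or left out keeps the last). The fingers move at their own pace and stop on an object; FORCE is the grip in N (left out, the last holds). Time passes only in rows, so rows that do not move let the fingers close. It prints the time, the measured TCP pose, the force, the opening and the grip force at its end. A shift or turn number past 1, either way, is cut back to 1. Input that does not fit is refused with a message, and nothing moves.
- r.get_obs(): the state, without advancing time (a new reading comes with each control period).
- grab_frame(name): name is "scene" or "side" or "wrist"; returns (picture, depth): 400x640x3 uint8, blue, green, red; 400x640 float32, m along the optical axis (not along the pixel's ray), 0 where there is no reading.
- camera_info(name): a dict with "camera_matrix" (3x3 intrinsics, pixels), "k1" (the pictures are not rectified: a ray, as slopes to the right and down, at radius r is drawn at 1 + k1 r^2 times it, then the intrinsics apply), "R" (3x3) and "t" (3): a world point X has camera coordinates R X + t. Camera axes: x right, y down, z forward; pixel columns grow to the right and rows downward; lengths in m; the calibration is good to about 2 mm. A picture is of the moment at which its call begins: read the wrist's pose just before it. camera_info takes no time and is no camera call; for the wrist camera it gives the pose at the moment of the call.
- r.hand_in(): hands the job in; it is judged then, once.
The state is a dict: "clock": time; "joints": joint angles; "qvel": joint speeds; "tau": joint torques, N m; "tcp_pos": TCP position; "orientation": TCP orientation; "contact_force": force on the tool from outside, world axes, zero at the start; "moment": the same for the moment, N m; "grip_width": finger opening in m; "gripper_force": force on a finger pad.
Only numpy, scipy, OpenCV 4.12 (cv2) and the standard library are available. Lean on these libraries where they do the work, as an engineer would, in place of code of your own. Each camera call takes 0.05 s, during which the arm holds its last target. There are 200 camera calls.

## Task

The little worktop cupboard's door is only half shut, caught between the two ridges of its sprung roller catch. Pull the door wide open through the catch, stand the slim round spice jar upright in the rack on the inside of the door, and push the door shut past both ridges until it snaps fully home and is held there; how far in that is depends on how the catch has been set, so go by feel. Be gentle: do not slam the door or lean on it once it is home (keep below about 12 N), and leave the carton and the wide tin beside the jar where they stand.

Things in the scene. Friction and masses are not known exactly. Their poses are not given: they have to be found in the camera images.
- cupboard: Small wooden worktop cupboard, fixed; place and yaw vary. Carcass 220 mm wide (y), 120 mm deep (x), top 160 mm above the worktop; the front faces -x. Origin at the centre of its underside, z up.
- door (a joint): The cupboard's door: 216 mm wide, 14 mm thick, top 152 mm above the worktop. Upright damped hinge at its right (-y) edge. Value: opening angle in rad, growing as the left edge swings out towards the robot, up to 1.75. Starts half shut at 0.19 to 0.24, loose between the catch's two ridges. Swung slowly it takes 1 to 3 N at the handle and stays where it is left.
- door_handle (a point): Top end of the handle's axis, 146 mm above the worktop. The handle is an upright round steel bar, 10 mm thick, reaching 62 mm down from here, free at its top: pinch it from above, a finger on either side along the door. Its axis is 35 mm off the door's outer face. Axes as the door's: y along the door from hinge to free edge, x from outer to inner face (into the cupboard when shut), z up.
- door_hinge (a point): Point on the door's hinge axis, at the door's inner face and at the height of the handle point; it stays put as the door swings. In the door's axes the handle point is at x -49 mm, y 190 mm from it.
- rack (a point): Centre of the floor of the steel tray on the door's inner face, 35 mm above the worktop; turns with the door, same axes. Clear space 56 mm (x, from 12 to 68 mm off the inner face) by 120 mm (y), with a 25 mm lip all round and nothing above it when the door is open. The door's top is 117 mm above this floor.
- catch: Fixed sprung-roller housing and stop, inside under the roof at the door's free edge, unseen when shut. Origin at the roller's centre. Two ridges on the door's strike pass the roller; each resists for about 7 mm of handle travel with 6 to 12 N, pushing or pulling, up to its crest, then the door jumps on by itself. First crest: near 0.28 rad. Between the ridges the door moves freely.
- strike (a point): Tip of the steel strike arm on the door's inner face, 128 mm up, door's axes. Its second ridge is screw-set and not known beforehand: crest somewhere from 0.035 to 0.125 rad. Some 6 mm of handle travel past it the door is home on a hard rubber stop (some 25 N per mm), at 0.005 to 0.095 rad, held there with about 6 N. Short of the crest it springs back out.
- jar: The slim round spice jar with a screw cap: 41 mm across, 100 mm high, about 0.11 kg; straight glass body 40 mm wide, cap from 79 mm up. Origin at the centre of its underside, z up. Stands on the worktop to the left in front of the cupboard, its place swapped with the two bystanders. In the rack it tips if the door is jerked.
- carton: Bystander: small upright square-edged carton, 45 x 52 mm, 75 mm high. Origin at the centre of its underside. To be left where it stands.
- lidded_tin: Bystander: wide round lidded tin, 63 mm across, 80 mm high. Origin at the centre of its underside. To be left where it stands.
Mind the look-alikes: they are no part of the job. What is meant by the jar is not pink or purple, and is the larger of those in its own colour.

How it is judged:
By the outcome, as a careful person would: the job done as asked, in the order asked, and still so for the second after the job is handed in, with the robot touching nothing.
It also fails if it takes over 72 s, if anything falls off the work surface, if the arm or the gripper's body presses on something with over 40 N, if the wrist force passes 120 N, or if a joint passes its speed limit or range.

## Working session

There is one attempt and no reset: what is moved stays moved. The work goes in short steps, Python scripts to look and compute and a shell command to move; the robot and the scene stay as the last step left them, time stands still between calls to the robot, and variables do not carry over. Pictures are saved under pics/ and viewed, at most 10 in all, crops included, and the job is handed in when it is done.

```bash
ls; mkdir -p pics
cat > h.py <<'E'
import numpy as np, cv2
from bench import r, grab_frame, camera_info
from scipy.spatial.transform import Rotation as Ro
def cloud(name):
    ci=camera_info(name); im,d=grab_frame(name)
    K=np.array(ci["camera_matrix"]);k1=ci["k1"]
    v,u=np.mgrid[0:400,0:640]
    p=cv2.undistortPoints(np.stack([u,v],-1).reshape(-1,1,2).astype(np.float64),K,np.array([k1,0,0,0.])).reshape(400,640,2)
    P=np.dstack([p[...,0]*d,p[...,1]*d,d]).reshape(-1,3)
    X=(P-np.array(ci["t"]))@np.array(ci["R"])
    X[d.reshape(-1)==0]=np.nan
    return im,X.reshape(400,640,3)
def totool(w):
    "world vec->tool axes"
    o=r.get_obs(); return Ro.from_rotvec(o["orientation"]).inv().apply(w)
E
python3 - <<'E'
from h import *
print(r.get_obs())
a=[]
for n in("scene","side"):
    im,X=cloud(n); np.save(n+".npy",X); cv2.imwrite(n+"_im.png",im); a.append(im)
    cv2.imwrite(f"pics/{n}1.png",im)
im,X=cloud("wrist");cv2.imwrite("pics/wrist1.png",im)
E
```

```text
pics
{'clock': 0.0, 'joints': array([-1.23609741,  0.47782495,  0.0223463 ,  1.55643117, -0.0114661 ,
        1.10929132, -0.0830842 ]), 'qvel': array([ 9.32785750e-05,  1.60073394e-03,  2.53146896e-04, -1.67287677e-06,
        5.06829399e-04, -1.01787155e-03,  9.23666371e-04]), 'tau': array([-1.73532113e-03, -5.96448684e+01,  1.60688739e+00, -2.81205028e+01,
        1.24119947e-02,  9.28327034e-03, -1.44752698e-05]), 'tcp_pos': array([0.28903959, 0.60948918, 0.30291763]), 'orientation': array([-6.89754954e-01, -3.06469656e+00,  2.84530515e-03]), 'contact_force': array([-0.1824035 , -0.48726257,  0.07143347]), 'moment': array([ 0.02996864, -0.00042276, -0.02532864]), 'gripper_force': 0.0, 'grip_width': 0.08558514141410292}
```

View pics/scene1.png

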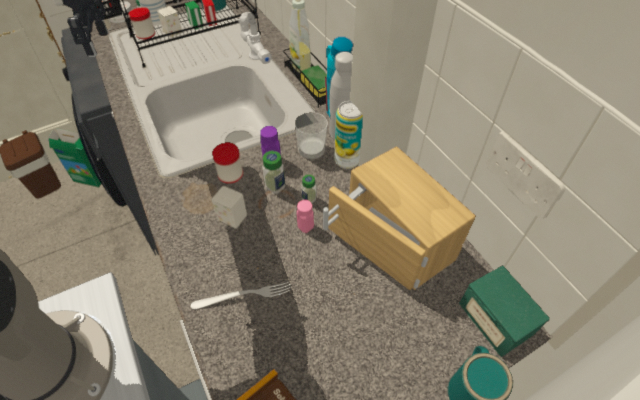

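View pics/side1.png

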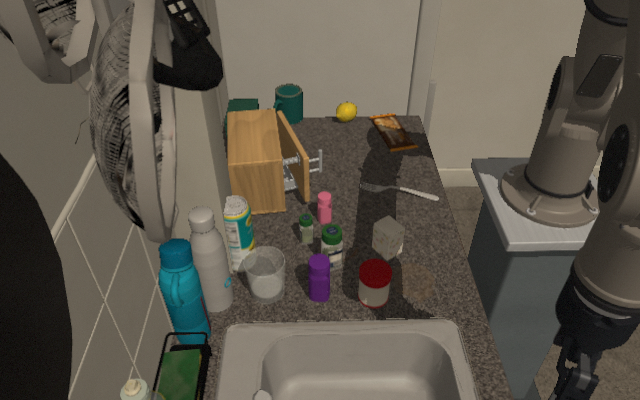

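The scene view shows the jar with the green cap at (272,172) and a smaller green look-alike at (308,187). The pink one is at (305,216), purple at (269,142), carton at (229,208) and tin at (227,162). The cupboard is at (400,220) with its handle near (327,215). The side view agrees, with the jar at (331,243).

Run:
```python
from h import *
for n,c in(("scene",dict(jar=(272,157),sg=(308,181),pink=(305,206),purp=(269,132),carton=(229,200),tin=(227,152),)),("side",dict(jar=(331,232),sg=(306,221),pink=(324,199),purp=(319,264),carton=(388,232),tin=(375,270)))):
    X=np.load(n+".npy")
    for k,(u,v) in c.items():
        print(n,k,X[v,u].round(3))
X=np.vstack([np.load("scene.npy").reshape(-1,3),np.load("side.npy").reshape(-1,3)])
X=X[np.isfinite(X).all(1)]
m=(X[:,0]>.3)&(X[:,0]<1)&(abs(X[:,1])<.6)&(X[:,2]>.03)&(X[:,2]<.3)
X=X[m]
# top-down map, 2mm/px : height colour
H=np.zeros((600,350))
for x,y,z in X:
    i=int((y+.6)/.002);j=int((x-.3)/.002); H[i,j]=max(H[i,j],z)
im=cv2.applyColorMap((np.clip(H/.2,0,1)*255).astype(np.uint8),cv2.COLORMAP_JET)
cv2.imwrite("pics/map.png",im)
# components
for lo,hi,nm in((.156,.166,'roof'),(.147,.1545,'door top')):
    q=X[(X[:,2]>lo)&(X[:,2]<hi)]
    q=q[(q[:,0]>.5)&(q[:,1]<.35)]
    print(nm,len(q),q.min(0),q.max(0), [np.round(a,3) for a in cv2.minAreaRect(q[:,:2].astype(np.float32)*1000)])
```

```text
scene jar [0.55  0.206 0.102]
scene sg [0.598 0.13  0.072]
scene pink [0.56  0.069 0.076]
scene purp [0.577 0.284 0.102]
scene carton [0.427 0.159 0.075]
scene tin [0.473 0.292 0.078]
side jar [0.549 0.213 0.1  ]
side sg [0.6   0.148 0.069]
side pink [0.559 0.084 0.074]
side purp [0.575 0.298 0.102]
side carton [0.43  0.194 0.077]
side tin [0.469 0.296 0.078]
roof 11236 [ 0.5018316  -0.55309185  0.15600104] [0.86326904 0.34982389 0.16599937] [array([685.896, -99.935]), array([902.795, 361.366]), np.float64(89.435)]
door top 2983 [ 0.50163788 -0.5426186   0.14700209] [0.86387862 0.34937845 0.15449897] [array([688.44, -93.76]), array([891.725, 361.796]), np.float64(89.031)]
```

View pics/map.png

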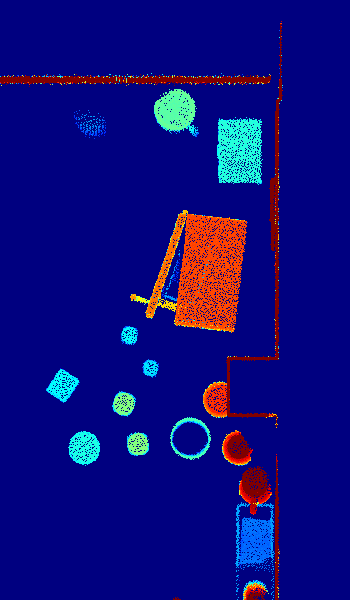

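The height map shows the cupboard at (210,270), the door line from (183,212) to (150,318), the handle end near (133,298) and the small objects below. Next I'll fit the exact geometry.

Run:
```python
from h import *
from scipy.optimize import least_squares
X=np.vstack([np.load(n+".npy").reshape(-1,3) for n in("scene","side")]); X=X[np.isfinite(X).all(1)]
b=(X[:,0]>.54)&(X[:,0]<.82)&(X[:,1]>-.2)&(X[:,1]<.085)
R=X[b&(X[:,2]>.157)&(X[:,2]<.164)]
(c,s,a)=cv2.minAreaRect(R[:,:2].astype(np.float32)*1000);print("roof",c,s,a,np.median(R[:,2]))
for n in("scene","side"):
    Q=np.load(n+".npy").reshape(-1,3);Q=Q[np.isfinite(Q).all(1)]
    bb=(Q[:,0]>.54)&(Q[:,0]<.82)&(Q[:,1]>-.2)&(Q[:,1]<.085)
    q=Q[bb&(Q[:,2]>.157)&(Q[:,2]<.164)];print(n,cv2.minAreaRect(q[:,:2].astype(np.float32)*1000),np.median(q[:,2]))
    q=Q[bb&(Q[:,2]>.149)&(Q[:,2]<.155)&(Q[:,0]<.67)]
    print("door",len(q),cv2.minAreaRect(q[:,:2].astype(np.float32)*1000))
    q=Q[bb&(Q[:,2]>.12)&(Q[:,2]<.150)&(Q[:,0]<.59)&(Q[:,1]<.04)]
    print("handle",len(q),q.mean(0),q.min(0),q.max(0)) if len(q) else 0
    for nm,x,y,z0 in(("jar",.55,.21,.095),("sg",.6,.138,.065),("pink",.56,.075,.07),("carton",.43,.17,.07),("tin",.47,.295,.073),("purp",.576,.29,.095)):
        q=Q[(np.hypot(Q[:,0]-x,Q[:,1]-y)<.045)&(Q[:,2]>z0)]; 
        if len(q)>5: print(nm,len(q),np.array(cv2.minAreaRect(q[:,:2].astype(np.float32)*1000)[:2]).round(0).tolist(),np.percentile(q[:,2],95).round(3))
```

```text
roof (716.5121459960938, -55.29432678222656) (138.22613525390625, 225.46038818359375) 4.811161994934082 0.16097061919004757
scene ((714.8817749023438, -56.55732727050781), (138.80902099609375, 219.82623291015625), 6.107673645019531) 0.16133666258609017
door 832 ((645.9976196289062, -66.87742614746094), (60.89827346801758, 212.85659790039062), 13.534592628479004)
handle 94 [ 0.57075106 -0.00588567  0.13321455] [ 0.56127826 -0.01138725  0.12037076] [0.58965996 0.00397359 0.14803027]
jar 219 [[548.0, 207.0], [40.0, 40.0]] 0.102
sg 118 [[601.0, 135.0], [27.0, 27.0]] 0.072
pink 156 [[558.0, 70.0], [31.0, 29.0]] 0.078
carton 400 [[426.0, 170.0], [44.0, 52.0]] 0.078
tin 445 [[468.0, 294.0], [60.0, 61.0]] 0.082
purp 188 [[575.0, 288.0], [38.0, 42.0]] 0.103
side ((721.8236694335938, -54.851287841796875), (119.06510162353516, 226.14369201660156), 6.747387886047363) 0.16015756725283675
door 313 ((631.4854736328125, -60.17108154296875), (76.6340560913086, 222.14271545410156), 0.029919346794486046)
handle 70 [ 0.57177555 -0.00163703  0.13088734] [ 0.56327764 -0.01040551  0.12016788] [0.58896126 0.0054768  0.14715346]
jar 257 [[548.0, 209.0], [42.0, 38.0]] 0.102
sg 112 [[602.0, 136.0], [27.0, 29.0]] 0.072
pink 115 [[559.0, 71.0], [33.0, 27.0]] 0.078
carton 397 [[426.0, 171.0], [47.0, 55.0]] 0.077
tin 711 [[469.0, 297.0], [64.0, 62.0]] 0.082
purp 303 [[576.0, 288.0], [40.0, 40.0]] 0.102
```

```bash
cat >> h.py <<'E'
def down(a):
    "tool pointing down, tool y at world angle a (rad)"
    y=np.array([np.cos(a),np.sin(a),0]); z=np.array([0,0,-1.]); return Ro.from_matrix(np.stack([np.cross(y,z),y,z],1))
def steps(targets,start=None):
    "targets: (x,y,z,yaw of tool y); prints shift+turn in tool axes from one to the next"
    o=r.get_obs(); p=o["tcp_pos"];q=Ro.from_rotvec(o["orientation"])
    if start is not None: p=np.array(start[:3]);q=down(start[3])
    for t in targets:
        t=np.array(t);q2=down(t[3]); print((q.inv().apply(t[:3]-p)).round(4),(q.inv()*q2).as_rotvec().round(3)); p,q=t[:3],q2
def st():
    o=r.get_obs(); y=Ro.from_rotvec(o["orientation"]).as_matrix()[:,1]
    print(round(o["clock"],2),o["tcp_pos"].round(4),"yaw",np.arctan2(y[1],y[0]).round(3),"F",o["contact_force"].round(1),"w",round(o["grip_width"],4),"q7",o["joints"].round(2))
E
python3 - <<'E'
from h import *
a=np.array([.289,.609,.303,np.deg2rad(64.7)]);b=np.array([.567,-.003,.28,np.deg2rad(-72.5)])
steps([a+(b-a)*k/4 for k in range(1,5)])
E
```

```text
[-0.1285 -0.109   0.0061] [-0.001  0.001  0.597]
[-0.1671 -0.0175  0.0058] [0.    0.    0.599]
[-0.1479  0.0797  0.0057] [0.    0.    0.599]
[-0.0773  0.1492  0.0057] [0.    0.    0.599]
```

Careful with the scale: shifts go in shares of 750 mm and turns go in shares of 2 rad. That gives: -0.1285 m / 0.75 = -0.1713, -0.109 m / 0.75 = -0.1453, 0.6 rad / 2 = 0.3.

```bash
echo '[{"tx": -0.0427, "ty": -0.036, "tz": 0.0027, "rz": 0.075}, {"tx": -0.0853, "ty": -0.072, "tz": 0.004, "rz": 0.15}, {"tx": -0.128, "ty": -0.1093, "tz": 0.0067, "rz": 0.225}, {"tx": -0.1713, "ty": -0.1453, "tz": 0.008, "rz": 0.3}, {"tx": -0.1713, "ty": -0.1453, "tz": 0.008, "rz": 0.3}]' | python3 -m pendant 0.06
echo '[{"tx": -0.056, "ty": -0.0067, "tz": 0.0027, "rz": 0.075}, {"tx": -0.112, "ty": -0.012, "tz": 0.004, "rz": 0.15}, {"tx": -0.1667, "ty": -0.0173, "tz": 0.0067, "rz": 0.225}, {"tx": -0.2227, "ty": -0.0233, "tz": 0.008, "rz": 0.3}, {"tx": -0.2227, "ty": -0.0233, "tz": 0.008, "rz": 0.3}]' | python3 -m pendant
echo '[{"tx": -0.0493, "ty": 0.0267, "tz": 0.0027, "rz": 0.075}, {"tx": -0.0987, "ty": 0.0533, "tz": 0.004, "rz": 0.15}, {"tx": -0.148, "ty": 0.08, "tz": 0.0067, "rz": 0.225}, {"tx": -0.1973, "ty": 0.1067, "tz": 0.008, "rz": 0.3}, {"tx": -0.1973, "ty": 0.1067, "tz": 0.008, "rz": 0.3}]' | python3 -m pendant
echo '[{"tx": -0.0267, "ty": 0.0493, "tz": 0.0027, "rz": 0.075}, {"tx": -0.052, "ty": 0.1, "tz": 0.004, "rz": 0.15}, {"tx": -0.0773, "ty": 0.1493, "tz": 0.0067, "rz": 0.225}, {"tx": -0.1027, "ty": 0.1987, "tz": 0.008, "rz": 0.3}, {"tx": -0.1027, "ty": 0.1987, "tz": 0.008, "rz": 0.3}]' | python3 -m pendant
python3 - <<'E'
from h import *
st()
im,X=cloud("wrist"); cv2.imwrite("pics/w2.png",im); np.save("w2.npy",X)
Q=X.reshape(-1,3);Q=Q[np.isfinite(Q).all(1)]
q=Q[(Q[:,0]>.53)&(Q[:,0]<.59)&(Q[:,1]>-.03)&(Q[:,1]<.03)&(Q[:,2]>.14)&(Q[:,2]<.151)]
print(len(q),q.mean(0),q.min(0),q.max(0))
steps([(.567,-.003,.18,np.deg2rad(-72.5))])
E
```

```text
clock: 0.65
tcp_pos: [0.3625, 0.4499, 0.2977]
orientation: [1.581, 2.712, -0.004]
contact_force: [0.1, -0.7, 0.3]
grip_width: 0.0601
gripper_force: 0.0
clock: 1.15
tcp_pos: [0.4301, 0.2974, 0.2919]
orientation: [2.311, 2.125, -0.002]
contact_force: [0.5, 0.2, 0.6]
grip_width: 0.0598
gripper_force: 0.0
clock: 1.65
tcp_pos: [0.4986, 0.1445, 0.2861]
orientation: [2.835, 1.349, 0.0]
contact_force: [0.6, 0.5, 0.6]
grip_width: 0.0601
gripper_force: 0.0
clock: 2.15
tcp_pos: [0.5668, -0.008, 0.2801]
orientation: [3.105, 0.454, 0.002]
contact_force: [1.1, 0.4, -0.1]
grip_width: 0.06
gripper_force: 0.0
2.15 [ 0.5668 -0.008   0.2801] yaw -1.28 F [ 1.1  0.4 -0.1] w 0.06 q7 [-0.65  0.39  0.71  1.88 -0.3   0.98 -1.09]
181 [ 0.56682119 -0.00625571  0.1454936 ] [ 0.56147322 -0.0110728   0.14003373] [ 0.57095602 -0.00173096  0.14758933]
[ 0.0015 -0.0017  0.0997] [ 0.001  0.    -0.009]
```

View pics/w2.png

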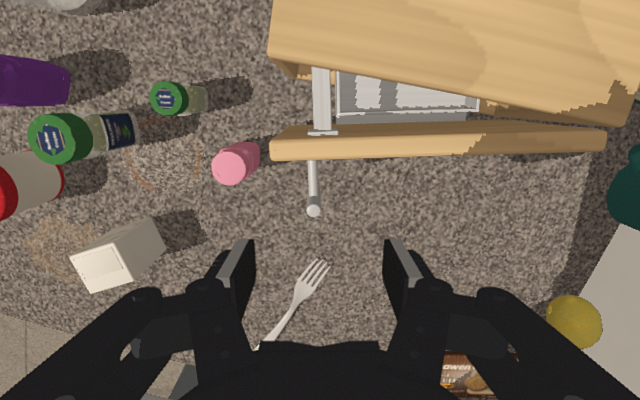

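The wrist view shows the handle's top at (313,210), midway between the fingers, and the pink jar clear at (237,165). I'll descend and pinch.

Scaled: 0.1 m / 0.75 = 0.1333, 0.09 m / 0.75 = 0.12, -0.01 rad / 2 = -0.005.

```bash
echo '[{"tz": 0.0467, "rz": -0.005}, {"ty": -0.0013, "tz": 0.0933, "rz": -0.005}, {"ty": -0.0013, "tz": 0.12, "rz": -0.005}, {"ty": -0.0013, "tz": 0.1333, "rz": -0.005}, {"ty": -0.0013, "tz": 0.1333, "rz": -0.005}]' | python3 -m pendant 0.06
echo '[{}, {}, {}, {}]' | python3 -m pendant 0.0 40
python3 - <<'E'
from h import *
st()
# refine hinge: cupboard centre,yaw
X=np.load("w2.npy").reshape(-1,3);X=X[np.isfinite(X).all(1)]
q=X[(X[:,2]>.147)&(X[:,2]<.156)&(X[:,0]>.56)&(X[:,0]<.7)&(X[:,1]>-.2)&(X[:,1]<.06)]
# door line slab fit
c,s,a=cv2.minAreaRect(q[:,:2].astype(np.float32)*1000);print("doortop",c,s,a)
v=np.linalg.svd(q[:,:2]-q[:,:2].mean(0),full_matrices=False)[2][0];print(q[:,:2].mean(0),v,len(q))
E
```

```text
clock: 2.7
tcp_pos: [0.5644, -0.0004, 0.1788]
orientation: [-3.103, -0.488, 0.004]
contact_force: [0.0, 0.9, 1.1]
grip_width: 0.0601
gripper_force: 0.0
clock: 3.1
tcp_pos: [0.5667, -0.0042, 0.1811]
orientation: [3.101, 0.481, 0.007]
contact_force: [4.4, -6.7, -1.7]
grip_width: 0.0087
gripper_force: 38.9
3.1 [ 0.5667 -0.0042  0.1811] yaw -1.263 F [ 4.4 -6.7 -1.7] w 0.0087 q7 [-0.57  0.52  0.62  1.96 -0.41  0.79 -0.99]
doortop (618.4309692382812, -65.70552062988281) (102.29386138916016, 221.7098388671875) 2.82494854927063
[ 0.63249326 -0.06715835] [ 0.31164481 -0.95019867] 7892
```

Scaled: -0.0094 m / 0.75 = -0.0125, 0.0027 m / 0.75 = 0.0036, -0.02 rad / 2 = -0.01.

```bash
echo '[{"tx": -0.0025, "ty": 0.0007, "rz": -0.01}, {"tx": -0.0051, "ty": 0.0013, "rz": -0.02}, {"tx": -0.0076, "ty": 0.0021, "rz": -0.03}, {"tx": -0.01, "ty": 0.0028, "rz": -0.04}, {"tx": -0.0125, "ty": 0.0036, "rz": -0.05}]' | python3 -m pendant
echo '[{"tx": -0.0051, "ty": 0.0013, "rz": -0.01}, {"tx": -0.01, "ty": 0.0028, "rz": -0.02}, {"tx": -0.0151, "ty": 0.0044, "rz": -0.03}, {"tx": -0.02, "ty": 0.006, "rz": -0.04}, {"tx": -0.0249, "ty": 0.0077, "rz": -0.05}]' | python3 -m pendant
python3 -c "from h import *;st()"
```

```text
clock: 3.6
tcp_pos: [0.5603, -0.0083, 0.1812]
orientation: [3.073, 0.636, 0.013]
contact_force: [9.6, -2.1, -8.4]
grip_width: 0.0088
gripper_force: 39.0
clock: 4.1
tcp_pos: [0.5437, -0.0216, 0.1811]
orientation: [3.039, 0.789, 0.007]
contact_force: [4.9, -3.9, 1.0]
grip_width: 0.0086
gripper_force: 39.8
4.1 [ 0.5437 -0.0216  0.1811] yaw -1.063 F [ 4.9 -3.9  1. ] w 0.0086 q7 [-0.52  0.47  0.57  2.01 -0.36  0.76 -0.79]
```

```bash
cat >> h.py <<'E'
HG=np.array([.6717,-.171])
def hpos(b): return HG+np.array([[np.cos(b),-np.sin(b)],[np.sin(b),np.cos(b)]])@np.array([-.049,.19])
def beta(p):
    d=np.array(p[:2])-HG; return np.arctan2(d[1],d[0])-np.arctan2(.19,-.049)
E
python3 - <<'E'
from h import *
p=r.get_obs()["tcp_pos"]; b=beta(p);print(b)
steps([(*hpos(B),.181,B-np.pi/2) for B in (.85,1.25,1.65)])
E
```

```text
0.45605241187971823
[-0.0707  0.0303 -0.0001] [ 0.004 -0.003 -0.342]
[-0.0701  0.0341  0.    ] [ 0.   0.  -0.4]
[-0.0701  0.0341  0.    ] [ 0.   0.  -0.4]
```

Scaled: -0.0707 m / 0.75 = -0.0943, -0.0578 m / 0.75 = -0.0771, -0.342 rad / 2 = -0.171.

```bash
echo '[{"tx": -0.02, "ty": 0.0047, "rz": -0.035}, {"tx": -0.04, "ty": 0.0113, "rz": -0.07}, {"tx": -0.0591, "ty": 0.0193, "rz": -0.1025}, {"tx": -0.0771, "ty": 0.0293, "rz": -0.1375}, {"tx": -0.0943, "ty": 0.0404, "rz": -0.171}]' | python3 -m pendant
echo '[{"tx": -0.02, "ty": 0.006, "rz": -0.04}, {"tx": -0.0395, "ty": 0.0136, "rz": -0.08}, {"tx": -0.0584, "ty": 0.0228, "rz": -0.12}, {"tx": -0.0764, "ty": 0.0335, "rz": -0.16}, {"tx": -0.0935, "ty": 0.0455, "rz": -0.2}]' | python3 -m pendant
echo '[{"tx": -0.02, "ty": 0.006, "rz": -0.04}, {"tx": -0.0395, "ty": 0.0136, "rz": -0.08}, {"tx": -0.0584, "ty": 0.0228, "rz": -0.12}, {"tx": -0.0764, "ty": 0.0335, "rz": -0.16}, {"tx": -0.0935, "ty": 0.0455, "rz": -0.2}]' | python3 -m pendant
echo '[{}, {}]' | python3 -m pendant
python3 -c "from h import *;st();print(beta(r.get_obs()['tcp_pos']))"
```

```text
clock: 4.6
tcp_pos: [0.4977, -0.0806, 0.1812]
orientation: [2.857, 1.302, 0.01]
contact_force: [9.5, 3.2, -4.5]
grip_width: 0.0089
gripper_force: 39.5
clock: 5.1
tcp_pos: [0.477, -0.1551, 0.1811]
orientation: [2.541, 1.845, 0.008]
contact_force: [7.7, 6.0, -1.2]
grip_width: 0.0089
gripper_force: 39.9
clock: 5.6
tcp_pos: [0.4868, -0.232, 0.181]
orientation: [2.124, 2.314, 0.006]
contact_force: [4.3, 7.6, 5.5]
grip_width: 0.0086
gripper_force: 40.4
clock: 5.8
tcp_pos: [0.4873, -0.2336, 0.1811]
orientation: [2.127, 2.307, 0.005]
contact_force: [5.2, 1.1, 1.4]
grip_width: 0.0084
gripper_force: 40.4
5.8 [ 0.4873 -0.2336  0.1811] yaw 0.081 F [5.2 1.1 1.4] w 0.0084 q7 [ 0.09  0.42  0.31  2.01 -0.19  0.73  0.59]
-4.637724942089085
```

Scaled: -0.1 m / 0.75 = -0.1333, -0.06 m / 0.75 = -0.08.

```bash
echo '[{}, {}, {"tz": -0.0267}, {"tz": -0.08}, {"tz": -0.1333}]' | python3 -m pendant 0.06
echo '[{"tx": 0.04, "ty": 0.0067}, {"tx": 0.1, "ty": 0.0213}, {"tx": 0.16, "ty": 0.0347}, {"tx": 0.22, "ty": 0.048}, {"tx": 0.28, "ty": 0.06}]' | python3 -m pendant 0.065
echo '[{"tx": 0.06, "ty": 0.0133}, {"tx": 0.12, "ty": 0.0267}, {"tx": 0.18, "ty": 0.0387}, {"tx": 0.24, "ty": 0.052}, {"tx": 0.296, "ty": 0.064}]' | python3 -m pendant
python3 - <<'E'
from h import *
st()
o=[]
for n in("scene","side","wrist"):
    im,X=cloud(n); np.save(n+"3.npy",X); o.append(im)
cv2.imwrite("pics/c3.png",cv2.resize(np.vstack([np.hstack([o[0],o[1]]),np.hstack([o[2],o[2]*0])])[:, :],(800,500)))
Q=np.vstack([np.load(n+"3.npy").reshape(-1,3) for n in("scene","side","wrist")]);Q=Q[np.isfinite(Q).all(1)]
H=np.zeros((300,300))
for x,y,z in Q[(Q[:,0]>.4)&(Q[:,0]<.7)&(Q[:,1]>-.25)&(Q[:,1]<.05)&(Q[:,2]>.02)&(Q[:,2]<.17)]:
    H[int((y+.25)*1000),int((x-.4)*1000)]=max(H[int((y+.25)*1000),int((x-.4)*1000)],z)
cv2.imwrite("pics/map3.png",cv2.resize(cv2.applyColorMap((np.clip(H/.17,0,1)*255).astype(np.uint8),cv2.COLORMAP_JET),(600,600),interpolation=0))
W=np.load("wrist3.npy").reshape(-1,3);W=W[np.isfinite(W).all(1)]
q=W[(np.hypot(W[:,0]-.548,W[:,1]-.208)<.035)&(W[:,2]>.093)&(W[:,2]<.11)];print(len(q),cv2.minAreaRect(q[:,:2].astype(np.float32)*1000),np.median(q[:,2]))
E
```

```text
clock: 6.3
tcp_pos: [0.4838, -0.2335, 0.2804]
orientation: [-2.129, -2.306, 0.002]
contact_force: [1.3, 0.6, -0.3]
grip_width: 0.0597
gripper_force: 0.0
clock: 6.8
tcp_pos: [0.5125, -0.0192, 0.28]
orientation: [-2.131, -2.308, 0.0]
contact_force: [0.3, 0.1, 0.2]
grip_width: 0.0653
gripper_force: 0.0
clock: 7.3
tcp_pos: [0.5426, 0.2063, 0.2798]
orientation: [-2.13, -2.309, 0.001]
contact_force: [0.2, 0.1, -0.2]
grip_width: 0.0647
gripper_force: 0.0
7.3 [0.5426 0.2063 0.2798] yaw 0.08 F [ 0.2  0.1 -0.2] w 0.0647 q7 [-0.59  0.35  0.14  1.82 -0.06  0.98 -0.34]
1922 ((547.4359741210938, 207.0511932373047), (39.029659271240234, 40.642398834228516), 5.168154716491699) 0.10017498147693445
```

View pics/c3.png

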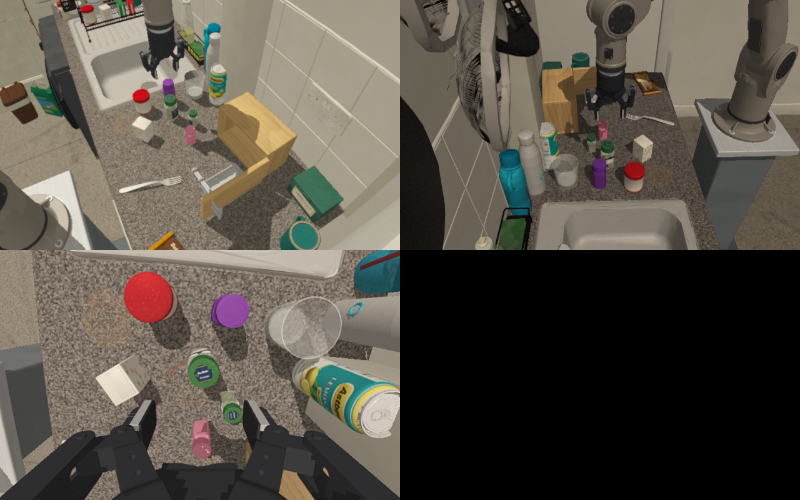

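View pics/map3.png

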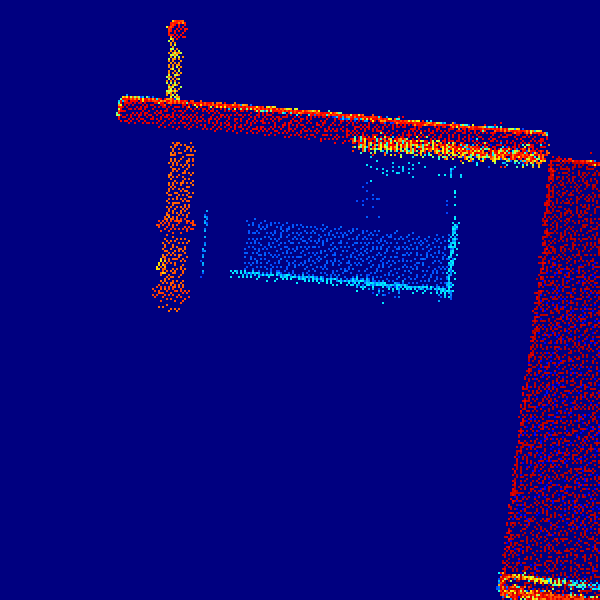

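The wrist view has the jar at (203,370 in the composite) between the fingers. In the side view of the map, the rack floor spans columns 205–455 and rows 165–285, with its centre at about (.563,-.140). The strike arm is near x=.49 and clear of the gripper.

```bash
python3 -c "
from h import *
steps([(.5475,.2075,.117,.08)])"
```

```text
[-0.001   0.0054  0.1624] [-0.001 -0.001  0.006]
```

Scaled: 0.145 m / 0.75 = 0.1933, 0.125 m / 0.75 = 0.1667.

```bash
echo '[{"ty": 0.004, "tz": 0.04}, {"ty": 0.0072, "tz": 0.0867}, {"ty": 0.0072, "tz": 0.1333}, {"ty": 0.0072, "tz": 0.1667}, {"ty": 0.0072, "tz": 0.1933}]' | python3 -m pendant 0.065
echo '[{"tz": 0.0133}, {"tz": 0.024}, {"tz": 0.024}, {"tz": 0.024}]' | python3 -m pendant
echo '[{}, {}, {}, {}]' | python3 -m pendant 0.03 25
echo '[{}, {"tz": -0.0133}, {"tz": -0.04}, {"tz": -0.0733}, {"tz": -0.12}]' | python3 -m pendant
echo '[{"tz": -0.0267}, {"tz": -0.04}, {"tz": -0.04}]' | python3 -m pendant
python3 - <<'E'
from h import *
st()
steps([(.558,.035,.25,.08),(.568,-.139,.25,.081),(.568,-.139,.165,.081)])
E
```

```text
clock: 7.95
tcp_pos: [0.5477, 0.2024, 0.1331]
orientation: [-2.133, -2.306, 0.005]
contact_force: [-0.3, -0.6, 1.2]
grip_width: 0.0652
gripper_force: 0.0
clock: 8.35
tcp_pos: [0.549, 0.2047, 0.1177]
orientation: [2.131, 2.308, 0.002]
contact_force: [0.0, -0.3, 0.7]
grip_width: 0.0649
gripper_force: 0.0
clock: 8.75
tcp_pos: [0.5489, 0.2051, 0.118]
orientation: [2.131, 2.308, 0.002]
contact_force: [-2.2, -0.4, 6.9]
grip_width: 0.0432
gripper_force: 25.1
clock: 9.25
tcp_pos: [0.5474, 0.2044, 0.207]
orientation: [-2.13, -2.308, 0.004]
contact_force: [1.1, -0.1, -1.4]
grip_width: 0.0434
gripper_force: 25.9
clock: 9.55
tcp_pos: [0.549, 0.205, 0.2383]
orientation: [2.13, 2.308, 0.004]
contact_force: [0.5, 0.7, -1.5]
grip_width: 0.0431
gripper_force: 26.0
9.55 [0.549  0.205  0.2383] yaw 0.08 F [ 0.5  0.7 -1.5] w 0.0431 q7 [-0.57  0.4   0.14  1.85 -0.07  0.89 -0.32]
[-0.1702 -0.0045 -0.0119] [ 0.002 -0.001 -0.   ]
[-0.1742 -0.0039  0.    ] [ 0.     0.    -0.001]
[0.    0.    0.085] [0. 0. 0.]
```

Scaled: -0.17 m / 0.75 = -0.2267, -0.02 m / 0.75 = -0.0267.

```bash
echo '[{"tx": -0.0267, "tz": -0.0053}, {"tx": -0.0733, "ty": -0.0013, "tz": -0.0133}, {"tx": -0.1267, "ty": -0.0027, "tz": -0.016}, {"tx": -0.18, "ty": -0.004, "tz": -0.016}, {"tx": -0.2267, "ty": -0.006, "tz": -0.016}]' | python3 -m pendant
echo '[{"tx": -0.0533, "ty": -0.0013}, {"tx": -0.1133, "ty": -0.0027}, {"tx": -0.1667, "ty": -0.004}, {"tx": -0.2067, "ty": -0.0053}, {"tx": -0.2333, "ty": -0.0053}]' | python3 -m pendant
echo '[{}, {}]' | python3 -m pendant
python3 - <<'E'
from h import *
st()
steps([(.568,-.142,.165,.083)])
o=[]
for n in("side","wrist"):
    im,X=cloud(n); np.save(n+"4.npy",X); o.append(im)
cv2.imwrite("pics/c4.png",np.hstack([cv2.resize(o[0][40:240,140:340],(400,400)),cv2.resize(o[1],(400,400))]))
E
```

```text
clock: 10.05
tcp_pos: [0.5567, 0.0327, 0.2474]
orientation: [-2.131, -2.307, 0.004]
contact_force: [0.7, -0.8, -1.3]
grip_width: 0.0435
gripper_force: 26.0
clock: 10.55
tcp_pos: [0.5662, -0.1429, 0.2472]
orientation: [-2.134, -2.304, 0.004]
contact_force: [0.1, -0.3, -1.6]
grip_width: 0.0433
gripper_force: 26.0
clock: 10.75
tcp_pos: [0.5669, -0.1395, 0.2475]
orientation: [-2.13, -2.306, 0.002]
contact_force: [-0.2, 0.6, -1.3]
grip_width: 0.0433
gripper_force: 26.0
10.75 [ 0.5669 -0.1395  0.2475] yaw 0.079 F [-0.2  0.6 -1.3] w 0.0433 q7 [-0.06  0.39  0.25  1.85 -0.12  0.92  0.32]
[-0.0026  0.0011  0.0825] [-0.002 -0.001 -0.004]
```

View pics/c4.png

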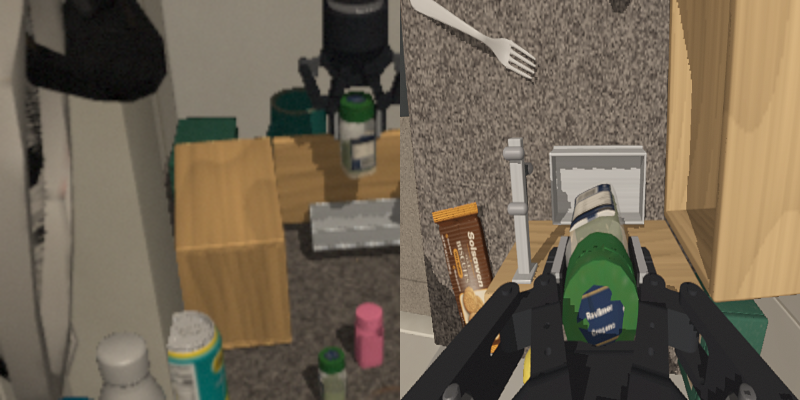

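The jar hangs upright over the tray (right half: tray at (598,185), strike arm clear at (518,210)). I'll lower it now.

Scaled: 0.084 m / 0.75 = 0.112, -0.0026 m / 0.75 = -0.0035.

```bash
echo '[{"tx": -0.0035, "tz": 0.0267}, {"tx": -0.0035, "tz": 0.0533}, {"tx": -0.0035, "tz": 0.08}, {"tx": -0.0035, "tz": 0.1}, {"tx": -0.0035, "tz": 0.112}]' | python3 -m pendant
echo '[{"tz": 0.0027}, {"tz": 0.0053}, {"tz": 0.008}, {"tz": 0.0093}, {"tz": 0.0093}]' | python3 -m pendant
echo '[{"tz": 0.0013}, {"tz": 0.0013}, {"tz": 0.0027}, {"tz": 0.0027}]' | python3 -m pendant
```

```text
clock: 11.35
tcp_pos: [0.5673, -0.1411, 0.1634]
orientation: [-2.128, -2.309, 0.001]
contact_force: [0.2, 0.6, -1.9]
grip_width: 0.0433
gripper_force: 25.9
clock: 11.85
tcp_pos: [0.5679, -0.1424, 0.1582]
orientation: [2.131, 2.308, 0.001]
contact_force: [-0.3, -1.1, -1.7]
grip_width: 0.0436
gripper_force: 26.0
clock: 12.25
tcp_pos: [0.5677, -0.1424, 0.1558]
orientation: [-2.131, -2.308, 0.0]
contact_force: [-0.7, 0.0, -2.6]
grip_width: 0.0435
gripper_force: 26.0
```

Scaled: 0.002 m / 0.75 = 0.0027, 0.0015 m / 0.75 = 0.002.

```bash
echo '[{"tz": 0.0013}, {"tz": 0.002}, {"tz": 0.0027}, {"tz": 0.0027}]' | python3 -m pendant
echo '[{"tz": 0.0007}, {"tz": 0.0013}, {"tz": 0.0013}]' | python3 -m pendant
```

```text
clock: 12.65
tcp_pos: [0.5677, -0.1423, 0.1538]
orientation: [-2.131, -2.308, 0.0]
contact_force: [-0.8, -0.4, -0.8]
grip_width: 0.0431
gripper_force: 26.0
clock: 12.95
tcp_pos: [0.5678, -0.1424, 0.1531]
orientation: [-2.131, -2.308, -0.0]
contact_force: [-1.1, 1.2, 0.3]
grip_width: 0.0436
gripper_force: 26.1
```

Contact is felt (Fz rose), so I'm releasing gently.

Scaled: -0.127 m / 0.75 = -0.1693, -0.06 m / 0.75 = -0.08.

```bash
echo '[{}, {}, {}, {}]' | python3 -m pendant 0.058
echo '[{"tz": -0.0133}, {"tz": -0.04}, {"tz": -0.08}, {"tz": -0.12}, {"tz": -0.1693}]' | python3 -m pendant
python3 - <<'E'
from h import *
st()
o=[]
for n in("side","wrist"):
    im,X=cloud(n); np.save(n+"5.npy",X); o.append(im)
cv2.imwrite("pics/c5.png",np.hstack([cv2.resize(o[0][40:240,140:340],(400,400)),cv2.resize(o[1],(400,400))]))
Q=np.vstack([np.load(n+"5.npy").reshape(-1,3) for n in("side","wrist")]);Q=Q[np.isfinite(Q).all(1)]
q=Q[(Q[:,0]>.53)&(Q[:,0]<.61)&(Q[:,1]>-.172)&(Q[:,1]<-.1)&(Q[:,2]>.12)&(Q[:,2]<.15)]
print(len(q),cv2.minAreaRect(q[:,:2].astype(np.float32)*1000),np.percentile(q[:,2],[50,95]))
d=Q[(Q[:,0]>.45)&(Q[:,0]<.66)&(Q[:,1]>-.22)&(Q[:,1]<-.15)&(Q[:,2]>.149)&(Q[:,2]<.156)]
print(cv2.minAreaRect(d[:,:2].astype(np.float32)*1000),len(d))
h=Q[(Q[:,0]>.46)&(Q[:,0]<.51)&(Q[:,1]>-.26)&(Q[:,1]<-.215)&(Q[:,2]>.135)&(Q[:,2]<.152)]
print(len(h),h.mean(0),h.min(0),h.max(0)) if len(h) else 0
E
```

```text
clock: 13.35
tcp_pos: [0.5678, -0.1424, 0.1529]
orientation: [2.131, 2.308, 0.0]
contact_force: [0.0, -0.1, 0.1]
grip_width: 0.0583
gripper_force: 0.0
clock: 13.85
tcp_pos: [0.5672, -0.1423, 0.2811]
orientation: [-2.13, -2.308, 0.001]
contact_force: [0.6, -0.6, -0.0]
grip_width: 0.0582
gripper_force: 0.0
13.85 [ 0.5672 -0.1423  0.2811] yaw 0.08 F [ 0.6 -0.6 -0. ] w 0.0582 q7 [-0.07  0.36  0.26  1.81 -0.11  0.98  0.32]
2717 ((566.7592163085938, -138.78713989257812), (43.95643615722656, 40.51484680175781), 76.60599517822266) [0.13505293 0.13634941]
((559.5914916992188, -185.08843994140625), (202.26193237304688, 21.16302490234375), 5.8045268058776855) 3731
15 [ 0.48900735 -0.2316418   0.14162014] [ 0.48593799 -0.2362929   0.13536928] [ 0.49164631 -0.22721972  0.14774934]
```

View pics/c5.png

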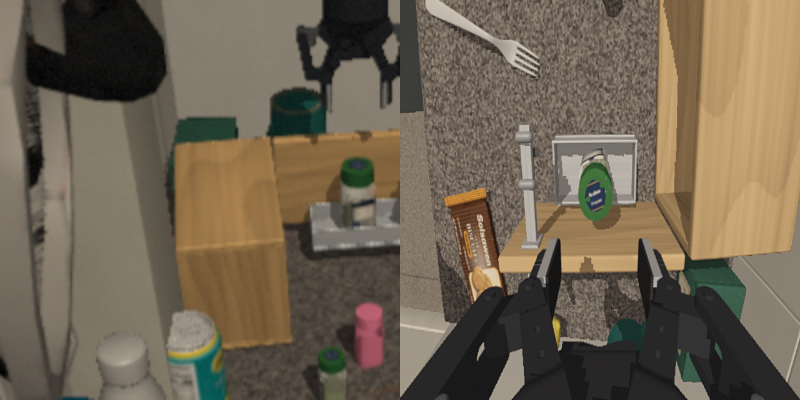

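The jar stands upright in the tray (side view (358,195), top at z=.135). Now back to the handle.

Scaled: -0.086 m / 0.75 = -0.1147, -0.084 m / 0.75 = -0.112.

```bash
echo '[{"tx": -0.0267, "ty": -0.0267}, {"tx": -0.06, "ty": -0.06}, {"tx": -0.0933, "ty": -0.0933}, {"tx": -0.112, "ty": -0.1147}, {"tx": -0.112, "ty": -0.1147}]' | python3 -m pendant 0.06
echo '[{"tz": 0.0267}, {"tz": 0.0667}, {"tz": 0.1067}, {"tz": 0.1333}, {"tz": 0.1333}]' | python3 -m pendant
echo '[{}, {}, {}, {}, {}]' | python3 -m pendant 0 40
python3 - <<'E'
from h import *
st(); b=beta(r.get_obs()['tcp_pos'])%6.2832; print(b)
steps([(*hpos(B),.181,B-np.pi/2) for B in (b-.25,b-.5)])
for D in (.05,.1,.15,.2,.25):
    print(D, hpos(-D)-hpos(0))
E
```

```text
clock: 14.45
tcp_pos: [0.486, -0.2361, 0.2802]
orientation: [2.138, 2.302, -0.002]
contact_force: [0.4, -0.4, 0.7]
grip_width: 0.0598
gripper_force: 0.0
clock: 14.95
tcp_pos: [0.4879, -0.2313, 0.1774]
orientation: [-2.126, -2.306, 0.003]
contact_force: [-0.3, -0.4, 0.5]
grip_width: 0.0601
gripper_force: 0.0
clock: 15.45
tcp_pos: [0.4879, -0.2339, 0.181]
orientation: [-2.132, -2.307, 0.001]
contact_force: [-3.9, -0.9, 5.5]
grip_width: 0.0086
gripper_force: 39.1
15.45 [ 0.4879 -0.2339  0.181 ] yaw 0.079 F [-3.9 -0.9  5.5] w 0.0086 q7 [ 0.12  0.42  0.27  2.   -0.16  0.74  0.56]
1.6480832333258348
[ 0.048 -0.008 -0.   ] [-0.001  0.001  0.252]
[ 0.0485 -0.0062  0.    ] [0.   0.   0.25]
0.05 [0.00955728 0.00221153]
0.1 [0.01921315 0.00394263]
0.15 [0.02894346 0.00518897]
0.2 [0.03872391 0.00594745]
0.25 [0.04853004 0.00621615]
```

Careful with the scale: shifts go in shares of 750 mm and turns go in shares of 2 rad. That gives: 0.0329 m / 0.75 = 0.0439, 0.025 m / 0.75 = 0.0333, 0.17 rad / 2 = 0.085.

```bash
echo '[{"tx": 0.0051, "ty": -0.0012, "rz": 0.01}, {"tx": 0.0128, "ty": -0.0029, "rz": 0.025}, {"tx": 0.0229, "ty": -0.0048, "rz": 0.045}, {"tx": 0.0333, "ty": -0.0064, "rz": 0.065}, {"tx": 0.0439, "ty": -0.0075, "rz": 0.085}]' | python3 -m pendant
for i in 1; do echo '[{"tx": 0.0101, "ty": -0.0024, "rz": 0.02}, {"tx": 0.0204, "ty": -0.0044, "rz": 0.04}, {"tx": 0.0308, "ty": -0.006, "rz": 0.06}, {"tx": 0.0412, "ty": -0.0072, "rz": 0.08}, {"tx": 0.0516, "ty": -0.0079, "rz": 0.1}]' | python3 -m pendant; done
echo '[{"tx": 0.0101, "ty": -0.0024, "rz": 0.02}, {"tx": 0.0204, "ty": -0.0044, "rz": 0.04}, {"tx": 0.0308, "ty": -0.006, "rz": 0.06}, {"tx": 0.0412, "ty": -0.0072, "rz": 0.08}, {"tx": 0.0516, "ty": -0.0079, "rz": 0.1}]' | python3 -m pendant
python3 -c "
from h import *
st(); b=beta(r.get_obs()['tcp_pos'])%6.2832; print(b)
steps([(*hpos(B),.181,B-np.pi/2) for B in (b-.2,b-.4)])"
```

```text
clock: 15.95
tcp_pos: [0.4797, -0.2021, 0.181]
orientation: [2.323, 2.113, -0.002]
contact_force: [-4.4, -4.1, 6.6]
grip_width: 0.0087
gripper_force: 39.5
clock: 16.45
tcp_pos: [0.4771, -0.1625, 0.1809]
orientation: [2.523, 1.872, -0.001]
contact_force: [-6.4, -2.7, 9.4]
grip_width: 0.0088
gripper_force: 39.8
clock: 16.95
tcp_pos: [0.4825, -0.1232, 0.1809]
orientation: [-2.696, -1.611, 0.001]
contact_force: [-7.1, -1.7, 12.3]
grip_width: 0.0089
gripper_force: 40.0
16.95 [ 0.4825 -0.1232  0.1809] yaw -0.493 F [-7.1 -1.7 12.3] w 0.0089 q7 [-0.2   0.37  0.4   2.1  -0.22  0.7  -0.15]
1.0709387176615024
[ 0.0385 -0.0068 -0.0001] [-0.001  0.     0.206]
[ 0.0387 -0.0059  0.    ] [0.  0.  0.2]
```

Scaled: 0.0387 m / 0.75 = 0.0516, 0.0309 m / 0.75 = 0.0412, 0.2 rad / 2 = 0.1.

```bash
echo '[{"tx": 0.0101, "ty": -0.0032, "tz": -0.0004, "rz": 0.02}, {"tx": 0.0204, "ty": -0.006, "tz": -0.0008, "rz": 0.04}, {"tx": 0.0308, "ty": -0.008, "tz": -0.0013, "rz": 0.06}, {"tx": 0.0412, "ty": -0.0093, "tz": -0.0013, "rz": 0.08}, {"tx": 0.0516, "ty": -0.0104, "tz": -0.0013, "rz": 0.1}]' | python3 -m pendant
echo '[{"tx": 0.0013}, {"tx": 0.0013}]' | python3 -m pendant
python3 -c "
from h import *
st(); o=r.get_obs();b=beta(o['tcp_pos'])%6.2832; print(b,totool(o['contact_force']),o['moment'])
steps([(*hpos(B),.181,B-np.pi/2) for B in (b-.2,b-.4)])"
```

```text
clock: 17.45
tcp_pos: [0.4955, -0.0856, 0.1811]
orientation: [2.842, 1.334, 0.002]
contact_force: [4.6, -5.0, -8.1]
grip_width: 0.0091
gripper_force: 39.2
clock: 17.65
tcp_pos: [0.4963, -0.084, 0.1811]
orientation: [2.84, 1.34, 0.003]
contact_force: [4.6, -1.4, -8.0]
grip_width: 0.009
gripper_force: 39.2
17.65 [ 0.4963 -0.084   0.1811] yaw -0.689 F [ 4.6 -1.4 -8. ] w 0.009 q7 [-0.32  0.39  0.44  2.09 -0.25  0.71 -0.4 ]
0.8580076426560541 [1.82930177 4.42290318 8.02702644] [-0.27338101 -0.85514709  0.02073226]
[ 0.0388 -0.0054  0.0001] [ 0.002 -0.001  0.224]
[ 0.0387 -0.0059  0.    ] [0.  0.  0.2]
```

Scaled: 0.0387 m / 0.75 = 0.0516, 0.0004 m / 0.75 = 0.0005, 0.22 rad / 2 = 0.11.

```bash
echo '[{"tx": 0.0101, "ty": -0.0019, "tz": 0.0003, "rz": 0.02}, {"tx": 0.0204, "ty": -0.0036, "tz": 0.0005, "rz": 0.04}, {"tx": 0.0308, "ty": -0.0051, "tz": 0.0005, "rz": 0.06}, {"tx": 0.0412, "ty": -0.0059, "tz": 0.0005, "rz": 0.085}, {"tx": 0.0516, "ty": -0.0065, "tz": 0.0005, "rz": 0.11}]' | python3 -m pendant
echo '[{"tx": 0.0101, "ty": -0.0024, "rz": 0.02}, {"tx": 0.0204, "ty": -0.0044, "rz": 0.04}, {"tx": 0.0308, "ty": -0.006, "rz": 0.06}, {"tx": 0.0412, "ty": -0.0072, "rz": 0.08}, {"tx": 0.044, "ty": -0.0075, "rz": 0.085}]' | python3 -m pendant
echo '[{}]' | python3 -m pendant
python3 -c "
from h import *
st(); o=r.get_obs();b=beta(o['tcp_pos'])%6.2832; print(b,totool(o['contact_force']),o['moment'])
steps([(*hpos(B),.181,B-np.pi/2) for B in (b-.1,b-.2)])"
```

```text
clock: 18.15
tcp_pos: [0.516, -0.0519, 0.181]
orientation: [-2.973, -1.016, 0.001]
contact_force: [-1.5, -3.2, 1.1]
grip_width: 0.0088
gripper_force: 40.0
clock: 18.65
tcp_pos: [0.5392, -0.0261, 0.181]
orientation: [-3.047, -0.763, -0.0]
contact_force: [-1.6, 0.4, 4.3]
grip_width: 0.0089
gripper_force: 40.3
clock: 18.75
tcp_pos: [0.5393, -0.026, 0.181]
orientation: [-3.046, -0.765, -0.001]
contact_force: [-1.5, 2.1, 5.1]
grip_width: 0.0088
gripper_force: 40.3
18.75 [ 0.5393 -0.026   0.181 ] yaw -1.079 F [-1.5  2.1  5.1] w 0.0088 q7 [-0.48  0.46  0.53  2.01 -0.33  0.75 -0.83]
0.48761902096099585 [-0.28530046 -2.55750901 -5.11694156] [0.34753768 0.1604838  0.08885465]
[ 0.0193 -0.0037  0.    ] [-0.001 -0.001  0.105]
[ 0.0192 -0.0039  0.    ] [0.  0.  0.1]
```

Scaled: 0.0096 m / 0.75 = 0.0128, -0.0022 m / 0.75 = -0.0029, 0.05 rad / 2 = 0.025.

```bash
echo '[{"tx": 0.0025, "ty": -0.0009, "tz": -0.0003, "rz": 0.005}, {"tx": 0.0051, "ty": -0.0016, "tz": -0.0003, "rz": 0.01}, {"tx": 0.0076, "ty": -0.0023, "tz": -0.0003, "rz": 0.015}, {"tx": 0.0101, "ty": -0.0029, "tz": -0.0003, "rz": 0.02}, {"tx": 0.0128, "ty": -0.0036, "tz": -0.0003, "rz": 0.025}]' | python3 -m pendant
python3 -c "from h import *; print(totool(r.get_obs()['contact_force']))"
echo '[{"tx": 0.0025, "ty": -0.0007, "rz": 0.005}, {"tx": 0.0051, "ty": -0.0013, "rz": 0.01}, {"tx": 0.0076, "ty": -0.0019, "rz": 0.015}, {"tx": 0.0101, "ty": -0.0024, "rz": 0.02}, {"tx": 0.0128, "ty": -0.0029, "rz": 0.025}]' | python3 -m pendant
python3 -c "from h import *; print(totool(r.get_obs()['contact_force']))"
echo '[{"tx": 0.0013, "ty": -0.0003, "rz": 0.0025}, {"tx": 0.0025, "ty": -0.0007, "rz": 0.005}, {"tx": 0.0039, "ty": -0.0009, "rz": 0.0075}, {"tx": 0.0051, "ty": -0.0013, "rz": 0.01}, {"tx": 0.0064, "ty": -0.0016, "rz": 0.0125}]' | python3 -m pendant
python3 -c "
from h import *
st(); o=r.get_obs();b=beta(o['tcp_pos'])%6.2832; print(b,totool(o['contact_force']),o['moment'])"
```

```text
clock: 19.25
tcp_pos: [0.5463, -0.0198, 0.181]
orientation: [-3.066, -0.686, -0.0]
contact_force: [-0.7, -0.4, 5.5]
grip_width: 0.0088
gripper_force: 40.4
[-0.8082025   0.02486282 -5.46302511]
clock: 19.75
tcp_pos: [0.5524, -0.0148, 0.1809]
orientation: [-3.082, -0.607, 0.005]
contact_force: [-5.3, -0.9, 10.4]
grip_width: 0.0088
gripper_force: 40.9
[ -5.25054516  -1.15898309 -10.40846249]
clock: 20.25
tcp_pos: [0.558, -0.0106, 0.181]
orientation: [-3.089, -0.57, -0.0]
contact_force: [-0.9, 0.8, 4.9]
grip_width: 0.009
gripper_force: 40.3
20.25 [ 0.558  -0.0106  0.181 ] yaw -1.206 F [-0.9  0.8  4.9] w 0.009 q7 [-0.52  0.49  0.55  1.97 -0.36  0.78 -0.96]
0.36432836962130577 [-0.58018612 -1.10398131 -4.94612963] [ 0.25777051  0.25526942 -0.0229652 ]
```

Scaled: 0.0134 m / 0.75 = 0.0179, -0.0002 m / 0.75 = -0.0003, 0.03 rad / 2 = 0.015.

```bash
cat > f.sh <<'E'
python3 -c "
from h import *
o=r.get_obs();y=Ro.from_rotvec(o['orientation']).as_matrix()[:,1]
print('beta',beta(o['tcp_pos']).round(4),'yaw+pi/2',(np.arctan2(y[1],y[0])+np.pi/2).round(4),'Ftool',totool(o['contact_force']).round(1))"
E
echo '[{"tx": 0.0039, "ty": -0.0012, "tz": -0.0003, "rz": 0.0075}, {"tx": 0.0076, "ty": -0.0021, "tz": -0.0003, "rz": 0.015}, {"tx": 0.0115, "ty": -0.0029, "tz": -0.0003, "rz": 0.0225}, {"tx": 0.0153, "ty": -0.0037, "tz": -0.0003, "rz": 0.03}, {"tx": 0.0179, "ty": -0.004, "tz": -0.0003, "rz": 0.035}]' | python3 -m pendant |head -1; sh f.sh
echo '[{"tx": 0.0013, "ty": -0.0003, "rz": 0.0025}, {"tx": 0.0025, "ty": -0.0007, "rz": 0.005}, {"tx": 0.0039, "ty": -0.0009, "rz": 0.0075}, {"tx": 0.0051, "ty": -0.0013, "rz": 0.01}, {"tx": 0.0064, "ty": -0.0016, "rz": 0.0125}]' | python3 -m pendant|head -1; sh f.sh
echo '[{"tx": 0.0008, "ty": -0.0001, "rz": 0.0015}, {"tx": 0.0015, "ty": -0.0003, "rz": 0.003}, {"tx": 0.0023, "ty": -0.0005, "rz": 0.0045}, {"tx": 0.0031, "ty": -0.0007, "rz": 0.006}, {"tx": 0.0039, "ty": -0.0009, "rz": 0.0075}]' | python3 -m pendant|head -1; sh f.sh
```

```text
clock: 20.75
beta 0.2931 yaw+pi/2 0.2947 Ftool [-0.  -0.3 -6. ]
clock: 21.25
beta 0.2678 yaw+pi/2 0.2703 Ftool [-1.1 -2.  -5.2]
clock: 21.75
beta 0.2528 yaw+pi/2 0.2553 Ftool [-1.8 -0.8 -5.7]
```

Scaled: 0.0029 m / 0.75 = 0.0039, -0.0003 m / 0.75 = -0.0004, 0.015 rad / 2 = 0.0075.

```bash
echo '[{"tx": 0.0008, "ty": -0.0001, "tz": -0.0003, "rz": 0.0015}, {"tx": 0.0015, "ty": -0.0003, "tz": -0.0004, "rz": 0.003}, {"tx": 0.0023, "ty": -0.0005, "tz": -0.0004, "rz": 0.0045}, {"tx": 0.0031, "ty": -0.0007, "tz": -0.0004, "rz": 0.006}, {"tx": 0.0039, "ty": -0.0009, "tz": -0.0004, "rz": 0.0075}]' | python3 -m pendant|head -1; sh f.sh
echo '[{"tx": 0.0008, "ty": -0.0001, "rz": 0.0015}, {"tx": 0.0015, "ty": -0.0003, "rz": 0.003}, {"tx": 0.0023, "ty": -0.0005, "rz": 0.0045}, {"tx": 0.0031, "ty": -0.0007, "rz": 0.006}, {"tx": 0.0039, "ty": -0.0009, "rz": 0.0075}]' | python3 -m pendant|head -1; sh f.sh
```

```text
clock: 22.25
beta 0.2419 yaw+pi/2 0.2404 Ftool [-4.8 -0.2 -6.1]
clock: 22.75
beta 0.2347 yaw+pi/2 0.2247 Ftool [-7.9 -1.1 -9.4]
```

Scaled: 0.0014 m / 0.75 = 0.0019, 0.001 m / 0.75 = 0.0013, 0.006 rad / 2 = 0.003.

```bash
echo '[{"tx": 0.0007, "ty": -0.0001, "tz": -0.0001, "rz": 0.001}, {"tx": 0.0013, "ty": -0.0003, "tz": -0.0003, "rz": 0.002}, {"tx": 0.0019, "ty": -0.0004, "tz": -0.0004, "rz": 0.003}, {"tx": 0.0019, "ty": -0.0004, "tz": -0.0004, "rz": 0.003}]' | python3 -m pendant|head -1; sh f.sh
echo '[{"tx": 0.0007, "ty": -0.0001, "rz": 0.001}, {"tx": 0.0013, "ty": -0.0003, "rz": 0.002}, {"tx": 0.0019, "ty": -0.0004, "rz": 0.003}, {"tx": 0.0019, "ty": -0.0004, "rz": 0.003}]' | python3 -m pendant|head -1; sh f.sh
```

```text
clock: 23.15
beta 0.2241 yaw+pi/2 0.2189 Ftool [-5.2 -0.4 -5.8]
clock: 23.55
beta 0.2108 yaw+pi/2 0.2137 Ftool [-2.1 -1.6 -0.8]
```

Scaled: 0.0008 m / 0.75 = 0.0011, 0.0004 m / 0.75 = 0.0005, 0.004 rad / 2 = 0.002.

```bash
echo '[{"tx": 0.0005, "ty": -0.0001, "rz": 0.001}, {"tx": 0.0011, "ty": -0.0003, "rz": 0.002}, {"tx": 0.0011, "ty": -0.0003, "rz": 0.002}]' | python3 -m pendant|head -1; sh f.sh
echo '[{"tx": 0.0005, "ty": -0.0001, "rz": 0.001}, {"tx": 0.0011, "ty": -0.0003, "rz": 0.002}, {"tx": 0.0011, "ty": -0.0003, "rz": 0.002}]' | python3 -m pendant|head -1; sh f.sh
```

```text
clock: 23.85
beta 0.2043 yaw+pi/2 0.2101 Ftool [-1.3 -2.1  4.4]
clock: 24.15
beta 0.2006 yaw+pi/2 0.206 Ftool [-0.2 -2.6  7.2]
```

Scaled: 0.0006 m / 0.75 = 0.0008, -0.0002 m / 0.75 = -0.0003, 0.003 rad / 2 = 0.0015.

```bash
echo '[{"tx": 0.0005, "ty": -0.0001, "tz": 0.0003, "rz": 0.001}, {"tx": 0.0008, "ty": -0.0003, "tz": 0.0004, "rz": 0.0015}, {"tx": 0.0008, "ty": -0.0003, "tz": 0.0004, "rz": 0.0015}]' | python3 -m pendant|head -1; sh f.sh
echo '[{"tx": 0.0004, "ty": -0.0001, "rz": 0.001}, {"tx": 0.0008, "ty": -0.0003, "rz": 0.0015}, {"tx": 0.0008, "ty": -0.0003, "rz": 0.0015}]' | python3 -m pendant|head -1; sh f.sh
```

```text
clock: 24.45
beta 0.1967 yaw+pi/2 0.203 Ftool [-0.4 -2.9  5.9]
clock: 24.75
beta 0.1937 yaw+pi/2 0.2 Ftool [ 1.2 -5.8  7.3]
```

Scaled: -0.0009 m / 0.75 = -0.0012, 0.0006 m / 0.75 = 0.0008, 0.003 rad / 2 = 0.0015.

```bash
echo '[{"tx": 0.0004, "ty": -0.0005, "tz": 0.0001, "rz": 0.001}, {"tx": 0.0008, "ty": -0.0012, "tz": 0.0003, "rz": 0.0015}, {"tx": 0.0008, "ty": -0.0012, "tz": 0.0003, "rz": 0.0015}]' | python3 -m pendant|head -1; sh f.sh
echo '[{"tx": 0.0004, "ty": -0.0001, "rz": 0.001}, {"tx": 0.0008, "ty": -0.0003, "rz": 0.0015}, {"tx": 0.0008, "ty": -0.0003, "rz": 0.0015}]' | python3 -m pendant|head -1; sh f.sh
```

```text
clock: 25.05
beta 0.1892 yaw+pi/2 0.1965 Ftool [ 1.3 -1.2  5.9]
clock: 25.35
beta 0.1861 yaw+pi/2 0.1935 Ftool [ 2.7 -2.1  8. ]
```

Scaled: 0.0006 m / 0.75 = 0.0008, 0.0003 m / 0.75 = 0.0004, 0.003 rad / 2 = 0.0015.

```bash
echo '[{"tx": 0.0004, "ty": -0.0001, "tz": 0.0001, "rz": 0.001}, {"tx": 0.0008, "ty": -0.0003, "tz": 0.0003, "rz": 0.0015}, {"tx": 0.0008, "ty": -0.0003, "tz": 0.0003, "rz": 0.0015}]' | python3 -m pendant|head -1; sh f.sh
echo '[{"tx": 0.0004, "ty": -0.0001, "rz": 0.001}, {"tx": 0.0008, "ty": -0.0003, "rz": 0.0015}, {"tx": 0.0008, "ty": -0.0003, "rz": 0.0015}]' | python3 -m pendant|head -1; sh f.sh
```

```text
clock: 25.65
beta 0.1821 yaw+pi/2 0.1906 Ftool [ 3.  -0.3  5. ]
clock: 25.95
beta 0.1789 yaw+pi/2 0.1875 Ftool [4.6 0.6 4.1]
```

Scaled: 0.0006 m / 0.75 = 0.0008, 0.0003 m / 0.75 = 0.0004, 0.003 rad / 2 = 0.0015.

```bash
echo '[{"tx": 0.0004, "ty": -0.0001, "rz": 0.001}, {"tx": 0.0008, "ty": -0.0003, "rz": 0.0015}, {"tx": 0.0008, "ty": -0.0003, "rz": 0.0015}]' | python3 -m pendant|head -1; sh f.sh
echo '[{"tx": 0.0004, "ty": -0.0001, "rz": 0.001}, {"tx": 0.0008, "ty": -0.0003, "rz": 0.0015}, {"tx": 0.0008, "ty": -0.0003, "rz": 0.0015}]' | python3 -m pendant|head -1; sh f.sh
echo '[{"tx": 0.0004, "ty": -0.0001, "rz": 0.001}, {"tx": 0.0008, "ty": -0.0003, "rz": 0.0015}, {"tx": 0.0008, "ty": -0.0003, "rz": 0.0015}]' | python3 -m pendant|head -1; sh f.sh
```

```text
clock: 26.25
beta 0.1759 yaw+pi/2 0.1844 Ftool [5.2 2.8 3.3]
clock: 26.55
beta 0.1724 yaw+pi/2 0.1815 Ftool [5.3 2.5 4.3]
clock: 26.85
beta 0.1713 yaw+pi/2 0.1784 Ftool [3.4 1.2 2.9]
```

Scaled: 0.0005 m / 0.75 = 0.0007, 0.0003 m / 0.75 = 0.0004, 0.002 rad / 2 = 0.001.

```bash
echo '[{"tx": 0.0004, "ty": -0.0001, "rz": 0.0005}, {"tx": 0.0007, "ty": -0.0001, "rz": 0.001}, {"tx": 0.0007, "ty": -0.0001, "rz": 0.001}]' | python3 -m pendant|head -1; sh f.sh
echo '[{"tx": 0.0004, "ty": -0.0001, "rz": 0.0005}, {"tx": 0.0007, "ty": -0.0001, "rz": 0.001}, {"tx": 0.0007, "ty": -0.0001, "rz": 0.001}]' | python3 -m pendant|head -1; sh f.sh
```

```text
clock: 27.15
beta 0.1704 yaw+pi/2 0.1762 Ftool [2.  2.6 0.3]
clock: 27.45
beta 0.1695 yaw+pi/2 0.174 Ftool [-1.2  5.2 -5.7]
```

The force swung from a +5 N pull to −1 N while the motion stalled, so the door is on its stop. I'll relax and release.

Scaled: 0.0008 m / 0.75 = 0.0011, -0.0002 m / 0.75 = -0.0003.

```bash
echo '[{"ty": 0.0005, "tz": -0.0001}, {"tx": -0.0001, "ty": 0.0011, "tz": -0.0003}, {"tx": -0.0001, "ty": 0.0011, "tz": -0.0003}]' | python3 -m pendant|head -1; sh f.sh
echo '[{}, {}, {}, {}]' | python3 -m pendant 0.04 |head -1; sh f.sh
echo '[{"tz": -0.0133}, {"tz": -0.04}, {"tz": -0.08}, {"tz": -0.12}, {"tz": -0.16}]' | python3 -m pendant|head -1
echo '[{"tx": -0.0267, "tz": -0.0133}, {"tx": -0.0533, "tz": -0.0267}, {"tx": -0.08, "tz": -0.0267}, {"tx": -0.08, "tz": -0.0267}]' | python3 -m pendant|head -1
python3 - <<'E'
from h import *
st()
o=[];Qs=[]
for n in("scene","side","wrist"):
    im,X=cloud(n); o.append(im); Qs.append(X.reshape(-1,3))
cv2.imwrite("pics/c6.png",np.hstack([cv2.resize(o[0][80:360,120:520],(400,280)),cv2.resize(o[2],(400,280))]))
Q=np.vstack(Qs);Q=Q[np.isfinite(Q).all(1)]
h=Q[(Q[:,0]>.55)&(Q[:,0]<.62)&(Q[:,1]>-.03)&(Q[:,1]<.04)&(Q[:,2]>.14)&(Q[:,2]<.15)]
print(len(h),h.mean(0),h.min(0),h.max(0),beta(h.mean(0)))
for nm,x,y,z0 in(("pink",.56,.075,.07),("sg",.6,.138,.065),("carton",.426,.17,.07),("tin",.469,.295,.073)):
    q=Q[(np.hypot(Q[:,0]-x,Q[:,1]-y)<.045)&(Q[:,2]>z0)&(Q[:,2]<.09)]
    if len(q)>5: print(nm,cv2.minAreaRect(q[:,:2].astype(np.float32)*1000)[0])
E
```

```text
clock: 27.75
beta 0.1694 yaw+pi/2 0.1748 Ftool [-1.7  3.5 -7.1]
clock: 28.15
beta 0.1674 yaw+pi/2 0.1754 Ftool [-0.1  0.   0.1]
clock: 28.65
clock: 29.05
29.05 [ 0.5305 -0.0026  0.3218] yaw -1.397 F [ 0.3  0.  -0.6] w 0.0398 q7 [-0.72  0.26  0.73  1.92 -0.2   1.04 -1.3 ]
181 [0.59000113 0.00698701 0.14586206] [0.58514674 0.00139709 0.14006213] [0.59488204 0.01323979 0.14923489] 0.17793112145447298
pink (558.6498413085938, 70.93260192871094)
sg (601.4556274414062, 135.21603393554688)
carton (425.2659606933594, 170.46002197265625)
tin (468.6867370605469, 295.1506652832031)
```

View pics/c6.png

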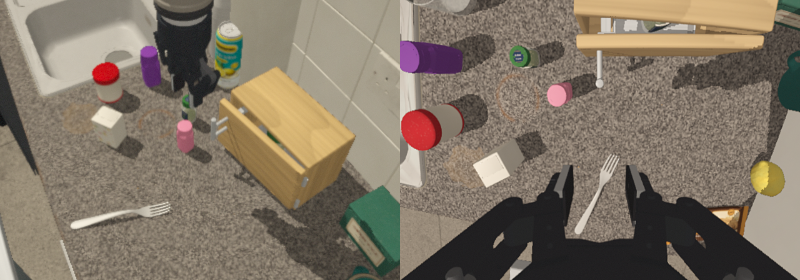

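The door sits at its home angle with a small gap, which fits the way this catch is set. The jar's green cap shows upright inside at (275,140), and the bystanders haven't moved. Handing in.

```bash
python3 -c "
from h import *
print(r.hand_in())"
```

```text
the job is handed in; nothing more can be done
None
```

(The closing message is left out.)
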